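# Load the router's tool rack in program order

### The arm

A 6-joint arm with a two-finger parallel gripper is mounted at the origin on the work surface. World frame = base frame: x ahead of the robot, y to its left, z up, the work surface at z = 0. Lengths are in mm, angles in rad, forces in N, time in s.
With the tool pointing down it reaches from about 300 to 775 mm from the base axis. Payload 14.6 kg.
Tool frame: the origin (TCP) lies on the centre line of the jaws, within the pads' length; the fingertips stand 19 mm ahead of it and the grasp point (between the pads) is the TCP (bot.tip_reach is the distance from the TCP to the fingertips, in mm); z points along the fingers, y is the line along which they close (so a half turn about z gives the same grasp; the last joint's range is limited). The gripper opens to 85 mm and grips with 20 to 120 N. Pads are 22 mm wide; open, the fingers measure 114 mm over their backs; the gripper's body (76 mm by 85 mm) begins 54 mm behind the grasp point. The pads swing forward as they close: fully open they stand 13 mm farther back than shut.
Start: joints at [-1.238, 0.3, 1.521, -0, 1.321, -0.067], TCP at [214.071, -506.619, 250.281] pointing down, gripper open.
Joint ranges: [-3.03, 3.03], [-0.79, 2.21], [0.23, 2.52], [-1.04, 4.18], [0, 3.07], [-2.55, 2.55]. Speed limits (rad/s): [2.22, 2.22, 2.57, 3.14, 3.14, 3.14].

### API

Orientations are given as a unit quaternion [w, x, y, z].
In Python, from rig import bot gives the robot as it stands. Calls block until the motion is done:
- bot.move_to(position, orientation): joint-space move of the TCP to a pose.
- bot.servo_line(position, attitude=None, speed=150, until_force=None): straight line of the TCP; attitude=None keeps the orientation; speed is the mean speed in mm/s. With until_force (N) it stops when the force on the tool has changed by that much, and returns True; else False.
- bot.move_joints(angles): joint-space move.
- bot.move_gripper(opening, grip_force=None): finger opening in mm; grip_force is the grip in N (None keeps the last); returns when the fingers have stopped.
- bot.dwell(seconds).
- bot.ik(position, orientation): joint angles nearest the present ones, or None.
- bot.read_state(): the state.
- bot.read_camera(name): name is "scene" or "top" or "wrist"; returns a dict with "image" (420x560x3 uint8, blue, green, red), "depth" (420x560 float32, mm along the optical axis (not along the pixel's ray), 0 where there is no reading), "fovy" (degrees; the focal length in pixels is half the picture's height over the tangent of half this angle, whatever the lens; pixels are square), "cx", "cy" (the principal point, pixels), "k1" (the pictures are not rectified: a ray, as slopes to the right and down, at radius r is drawn at 1 + k1 r^2 times it, then the intrinsics apply), "eye" and "attitude" of the camera in the world; the wrist camera has in their place "mount" (4x4, takes a point from camera to tool coordinates, whose origin is the TCP and whose axes are the flange's). Camera axes: x right, y down, z forward; pixel columns grow to the right and rows downward; lengths in mm; the calibration is good to about 2 mm. A picture is of the moment at which its call begins: read the wrist's pose just before it.
A pose or a line that the arm cannot do raises bot.MotionError and nothing moves.
- bot.finish_job(): hands the job in; it is judged then, once.
The state is a dict: "clock": time; "joint_positions": joint angles; "qvel": joint speeds; "effort": joint torques, N m; "ee_pos": TCP position; "tool_rot": TCP orientation; "ft_force": force on the tool from outside, world axes, zero at the start; "moment": the same for the moment, N m; "grip_width": finger opening in mm; "grip_force": force on a finger pad.
Only numpy, scipy, OpenCV 4.12 (cv2) and the standard library are available. Lean on these libraries where they do the work, as an engineer would, in place of code of your own. Each camera call takes 0.05 s, during which the arm holds its last target. There are 200 camera calls.

### The job

The four cutter chucks stand on the wooden setup stand in the order the cutting program will call them, the first one at the left as seen from the robot. Move them all to the empty aluminium tool rack and keep that order, the first one going into the pot next to the tool length setter and the rest following on away from it. Lower each chuck in, taper down, until its flange sits on the pot (do not drop it), and let go.

Things in the scene. Friction and masses are not known exactly. Their poses are not given: they have to be found in the camera images.
- tool_a: Steel taper chuck in pot_a, taper down, cutter a flat disc 34 mm wide. Origin on its axis at the flange's underside, z up; yaw random, no matter. Below: taper 32 mm wide, 18 mm at 48 mm down; 13 mm pull stud ends 72 mm down. Above: flange 50 mm wide, 0-16 mm; neck 36 mm wide to 30 mm; dark nut 42 mm wide, 30-52 mm (grip here, about 44 mm up); cutter to 73 mm. About 0.6 kg.
- tool_b: Steel taper chuck in pot_b, taper down, cutter a round-ended finger 12 mm wide. Origin on its axis at the flange's underside, z up; yaw random, no matter. Below: taper 32 mm wide, 18 mm at 48 mm down; 13 mm pull stud ends 72 mm down. Above: flange 50 mm wide, 0-16 mm; neck 36 mm wide to 30 mm; dark nut 42 mm wide, 30-52 mm (grip here, about 44 mm up); cutter to 76 mm. About 0.6 kg.
- tool_c: Steel taper chuck in pot_c, taper down, cutter a pointed cone 29 mm wide. Origin on its axis at the flange's underside, z up; yaw random, no matter. Below: taper 32 mm wide, 18 mm at 48 mm down; 13 mm pull stud ends 72 mm down. Above: flange 50 mm wide, 0-16 mm; neck 36 mm wide to 30 mm; dark nut 42 mm wide, 30-52 mm (grip here, about 44 mm up); cutter to 76 mm. About 0.6 kg.
- tool_d: Steel taper chuck in pot_d, taper down, cutter a 30 mm disc with a 13 mm bearing on top. Origin on its axis at the flange's underside, z up; yaw random, no matter. Below: taper 32 mm wide, 18 mm at 48 mm down; 13 mm pull stud ends 72 mm down. Above: flange 50 mm wide, 0-16 mm; neck 36 mm wide to 30 mm; dark nut 42 mm wide, 30-52 mm (grip here, about 44 mm up); cutter to 74 mm. About 0.6 kg.
- pot_a: Fixed white plastic pot of the wooden setup stand, where tool_a starts. Foot 62 mm square, sleeve 58 mm wide, bore 36 mm, 82 mm high. Origin: centre of its underside, 8 mm above the bench. The four form a row at 76 mm spacing along their y axis, +y to the robot's left (turned at most 0.18 rad); which is where in the row varies.
- pot_b: Fixed white plastic pot of the wooden setup stand, where tool_b starts. Foot 62 mm square, sleeve 58 mm wide, bore 36 mm, 82 mm high. Origin: centre of its underside, 8 mm above the bench. The four form a row at 76 mm spacing along their y axis, +y to the robot's left (turned at most 0.18 rad); which is where in the row varies.
- pot_c: Fixed white plastic pot of the wooden setup stand, where tool_c starts. Foot 62 mm square, sleeve 58 mm wide, bore 36 mm, 82 mm high. Origin: centre of its underside, 8 mm above the bench. The four form a row at 76 mm spacing along their y axis, +y to the robot's left (turned at most 0.18 rad); which is where in the row varies.
- pot_d: Fixed white plastic pot of the wooden setup stand, where tool_d starts. Foot 62 mm square, sleeve 58 mm wide, bore 36 mm, 82 mm high. Origin: centre of its underside, 8 mm above the bench. The four form a row at 76 mm spacing along their y axis, +y to the robot's left (turned at most 0.18 rad); which is where in the row varies.
- rack: Fixed, empty at first: aluminium plate 70 x 310 x 8 mm with four white pots (58 mm wide, bore 36 mm, 76 mm deep). Origin: centre of its underside, on the bench. Pot axes at x = 0, y = +114, +38, -38, -114 mm; a seated chuck's origin is at z = 90 mm. +y to the robot's left, turned at most 0.18 rad. Stand and rack lie one behind the other, either nearer the robot.
- setter: Tool length setter, fixed: upright aluminium cylinder, foot 50 mm wide, 62 mm high, steel plunger on top. On the bench in line with the rack, 76 mm beyond the axis of one end pot (y = +190 or -190 mm in the rack's frame); a low grey tub of collets stands at the other end. Origin: centre of its underside.
Mind the look-alikes: they are no part of the job. Leave any pink or yellow look-alike of the tool_a alone. Leave any green look-alike of the tool_b alone.

How it is judged (in metres and radians):
At the end, for the whole second after the job is handed in: All four chucks are upright (within 0.1 rad), released and at rest in the rack's pots, flange seated on the rim (within 4 mm in height, within 10 mm of the pot row), and counted from the length setter outwards they follow the order in which they stood on the stand from left to right (+y end first) (z of tool_a in the frame of rack between 0.086 and 0.094 m and x of tool_a in the frame of rack between -0.01 and 0.01 m and angle between each of tool_a, tool_b, tool_c, tool_d's own z axis and vertical below 0.1 rad and linear speed of each of tool_a, tool_b, tool_c, tool_d below 0.02 m/s and contact force between the fingers and tool_a below 0.1 N and z of tool_b in the frame of rack between 0.086 and 0.094 m and x of tool_b in the frame of rack between -0.01 and 0.01 m and contact force between the fingers and tool_b below 0.1 N and z of tool_c in the frame of rack between 0.086 and 0.094 m and x of tool_c in the frame of rack between -0.01 and 0.01 m and contact force between the fingers and tool_c below 0.1 N and z of tool_d in the frame of rack between 0.086 and 0.094 m and x of tool_d in the frame of rack between -0.01 and 0.01 m and contact force between the fingers and tool_d below 0.1 N and ((y of pot_a in the frame of pot_b above 0 m and ((horizontal distance between tool_a and setter below 0.114 m and horizontal distance between tool_b and setter above 0.114 m) or (horizontal distance between tool_a and setter below 0.19 m and horizontal distance between tool_b and setter above 0.19 m) or (horizontal distance between tool_a and setter below 0.266 m and horizontal distance between tool_b and setter above 0.266 m))) or (y of pot_a in the frame of pot_b below 0 m and ((horizontal distance between tool_b and setter below 0.114 m and horizontal distance between tool_a and setter above 0.114 m) or (horizontal distance between tool_b and setter below 0.19 m and horizontal distance between tool_a and setter above 0.19 m) or (horizontal distance between tool_b and setter below 0.266 m and horizontal distance between tool_a and setter above 0.266 m)))) and ((y of pot_a in the frame of pot_c above 0 m and ((horizontal distance between tool_a and setter below 0.114 m and horizontal distance between tool_c and setter above 0.114 m) or (horizontal distance between tool_a and setter below 0.19 m and horizontal distance between tool_c and setter above 0.19 m) or (horizontal distance between tool_a and setter below 0.266 m and horizontal distance between tool_c and setter above 0.266 m))) or (y of pot_a in the frame of pot_c below 0 m and ((horizontal distance between tool_c and setter below 0.114 m and horizontal distance between tool_a and setter above 0.114 m) or (horizontal distance between tool_c and setter below 0.19 m and horizontal distance between tool_a and setter above 0.19 m) or (horizontal distance between tool_c and setter below 0.266 m and horizontal distance between tool_a and setter above 0.266 m)))) and ((y of pot_a in the frame of pot_d above 0 m and ((horizontal distance between tool_a and setter below 0.114 m and horizontal distance between tool_d and setter above 0.114 m) or (horizontal distance between tool_a and setter below 0.19 m and horizontal distance between tool_d and setter above 0.19 m) or (horizontal distance between tool_a and setter below 0.266 m and horizontal distance between tool_d and setter above 0.266 m))) or (y of pot_a in the frame of pot_d below 0 m and ((horizontal distance between tool_d and setter below 0.114 m and horizontal distance between tool_a and setter above 0.114 m) or (horizontal distance between tool_d and setter below 0.19 m and horizontal distance between tool_a and setter above 0.19 m) or (horizontal distance between tool_d and setter below 0.266 m and horizontal distance between tool_a and setter above 0.266 m)))) and ((y of pot_b in the frame of pot_c above 0 m and ((horizontal distance between tool_b and setter below 0.114 m and horizontal distance between tool_c and setter above 0.114 m) or (horizontal distance between tool_b and setter below 0.19 m and horizontal distance between tool_c and setter above 0.19 m) or (horizontal distance between tool_b and setter below 0.266 m and horizontal distance between tool_c and setter above 0.266 m))) or (y of pot_b in the frame of pot_c below 0 m and ((horizontal distance between tool_c and setter below 0.114 m and horizontal distance between tool_b and setter above 0.114 m) or (horizontal distance between tool_c and setter below 0.19 m and horizontal distance between tool_b and setter above 0.19 m) or (horizontal distance between tool_c and setter below 0.266 m and horizontal distance between tool_b and setter above 0.266 m)))) and ((y of pot_b in the frame of pot_d above 0 m and ((horizontal distance between tool_b and setter below 0.114 m and horizontal distance between tool_d and setter above 0.114 m) or (horizontal distance between tool_b and setter below 0.19 m and horizontal distance between tool_d and setter above 0.19 m) or (horizontal distance between tool_b and setter below 0.266 m and horizontal distance between tool_d and setter above 0.266 m))) or (y of pot_b in the frame of pot_d below 0 m and ((horizontal distance between tool_d and setter below 0.114 m and horizontal distance between tool_b and setter above 0.114 m) or (horizontal distance between tool_d and setter below 0.19 m and horizontal distance between tool_b and setter above 0.19 m) or (horizontal distance between tool_d and setter below 0.266 m and horizontal distance between tool_b and setter above 0.266 m)))) and ((y of pot_c in the frame of pot_d above 0 m and ((horizontal distance between tool_c and setter below 0.114 m and horizontal distance between tool_d and setter above 0.114 m) or (horizontal distance between tool_c and setter below 0.19 m and horizontal distance between tool_d and setter above 0.19 m) or (horizontal distance between tool_c and setter below 0.266 m and horizontal distance between tool_d and setter above 0.266 m))) or (y of pot_c in the frame of pot_d below 0 m and ((horizontal distance between tool_d and setter below 0.114 m and horizontal distance between tool_c and setter above 0.114 m) or (horizontal distance between tool_d and setter below 0.19 m and horizontal distance between tool_c and setter above 0.19 m) or (horizontal distance between tool_d and setter below 0.266 m and horizontal distance between tool_c and setter above 0.266 m))))); the robot touches nothing.
It fails at once if a chuck is dropped: it moves faster than 0.6 m/s (a free fall of about 18 mm) while the fingers do not touch it ((linear speed of tool_a above 0.6 m/s and contact force between the fingers and tool_a below 0.1 N) or (linear speed of tool_b above 0.6 m/s and contact force between the fingers and tool_b below 0.1 N) or (linear speed of tool_c above 0.6 m/s and contact force between the fingers and tool_c below 0.1 N) or (linear speed of tool_d above 0.6 m/s and contact force between the fingers and tool_d below 0.1 N)).
It also fails if it takes over 90 s, if anything falls off the work surface, if the arm or the gripper's body presses on something with over 40 N, if the wrist force passes 120 N, or if a joint passes its speed limit or range.

## Working session

There is one attempt and no reset: what is moved stays moved. The work goes in short steps, each a Python script; the robot and the scene stay as the last script left them, time stands still between calls to the robot, and variables do not carry over. Pictures are saved under pics/ and viewed, at most 14 in all, crops included, and the job is handed in when it is done.

```bash
ls; mkdir -p pics; python3 - <<'E'
from rig import bot
import cv2,numpy as np
for n in ("top","scene"):
    c=bot.read_camera(n); cv2.imwrite(f"pics/{n}0.png",c["image"]); np.savez(f"{n}0.npz",**c)
    print(n,{k:v for k,v in c.items() if k not in("image","depth")}, (c["depth"]>0).mean())
print(bot.read_state())
E
```

```text
pics
top {'fovy': 48.58222766707597, 'cx': 284.7110146226911, 'cy': 210.27139068801594, 'k1': 0.014084832492807526, 'eye': array([ 421.7055438 ,    8.1900556 , 1110.73836712]), 'attitude': array([-0.01057319,  0.7135791 , -0.70045265,  0.00769171])} 0.9960289115646258
scene {'fovy': 56.35446359519774, 'cx': 278.82947186703115, 'cy': 206.46210690804247, 'k1': -0.013167375202138443, 'eye': array([ 998.81949783, -120.31120226,  756.76236658]), 'attitude': array([-0.25943877,  0.74202156,  0.58103303, -0.21094107])} 0.9959311224489796
{'clock': 0.1, 'joint_positions': array([-1.23757682e+00,  3.00447433e-01,  1.52153996e+00, -2.58446506e-05,
        1.32074999e+00, -6.65838871e-02]), 'qvel': array([-8.49519447e-04, -3.41767765e-04, -1.74374280e-03,  9.90486264e-04,
       -8.28873707e-04,  2.61919169e-05]), 'effort': array([-6.60238638e-04, -5.44379926e+01, -3.62371337e+01, -1.34794864e-04,
        2.97457744e-03, -2.07629216e-05]), 'ee_pos': array([ 214.0124897 , -506.4283965 ,  249.75169153]), 'tool_rot': array([-5.65624173e-04,  9.80085306e-01,  1.98576094e-01, -8.84884335e-05]), 'ft_force': array([ 0.17349877,  0.29414305, -0.31171916]), 'moment': array([ 0.00707114, -0.01103635, -0.03257933]), 'grip_force': 0.0, 'grip_width': 85.37207011674603}
```

View pics/top0.png

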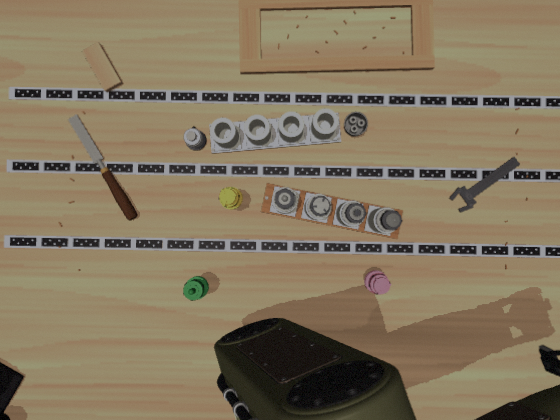

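View pics/scene0.png

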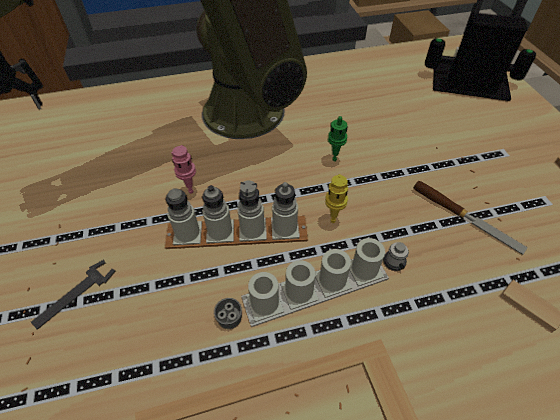

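Top view: the setter is at (194,138), so it is at the +y end; the tub is at (356,124). The rack pots are at about (225,132), (258,129), (291,126) and (324,123). The chucks from left to right are at (286,198), (320,206), (352,212) and (385,220). Yellow (230,198), pink (378,281) and green (195,288) are look-alikes and stay put. Next I'll look from the wrist.

```bash
cat > h.py <<'E'
import numpy as np, cv2
from scipy.spatial.transform import Rotation as R
def rot(q): return R.from_quat(np.roll(q,-1)).as_matrix()
def ray(c,uv,st=None):
    f=c["image"].shape[0]/2/np.tan(np.radians(c["fovy"])/2)
    p=(np.atleast_2d(uv)-[c["cx"],c["cy"]])/f; s=p.copy()
    for _ in range(20): s=p/(1+c["k1"]*(s**2).sum(1,keepdims=True))
    d=np.c_[s,np.ones(len(s))]
    if st is None: return np.array(c["eye"]),d@rot(c["attitude"]).T
    M=np.array(c["mount"]); T=rot(st["tool_rot"])
    return T@M[:3,3]+st["ee_pos"], d@(T@M[:3,:3]).T
def plane(c,uv,z,st=None):
    o,d=ray(c,uv,st); return o+d*((z-o[2])/d[:,2:])
def meet(rays):   # least-squares crossing of single rays
    A=0;b=0
    for o,d in rays:
        d=d/np.linalg.norm(d); P=np.eye(3)-np.outer(d,d); A=A+P; b=b+P@o
    p=np.linalg.solve(A,b)
    return p,[np.linalg.norm((np.eye(3)-np.outer(d,d)/(d@d))@(p-o)) for o,d in rays]
def down(phi):  # tool z down, tool y along world angle phi
    y=np.array([np.cos(phi),np.sin(phi),0]); z=np.array([0,0,-1.]); x=np.cross(y,z)
    return np.roll(R.from_matrix(np.c_[x,y,z]).as_quat(),1)
E
python3 - <<'E'
from h import *; from rig import bot
c=dict(np.load("top0.npz"))
print(plane(c,[[225,132],[324,123],[194,138]],90).round(),plane(c,[[286,198],[320,206],[352,212],[385,220]],150).round(),sep="\n")
bot.move_to([380,-90,340],down(0))
def shot(n):
    st=bot.read_state(); w=bot.read_camera("wrist"); cv2.imwrite(f"pics/{n}.png",w["image"])
    np.savez(n+".npz",ee_pos=st["ee_pos"],tool_rot=st["tool_rot"],**w); return w
w=shot("ws1"); print({k:v for k,v in w.items() if k not in("image","depth")})
E
```

```text
[[618. 147.  90.]
 [642. -70.  90.]
 [604. 215.  90.]]
[[ 472.   10.  150.]
 [ 457.  -60.  150.]
 [ 445. -127.  150.]
 [ 430. -195.  150.]]
{'fovy': 62.309004225001885, 'cx': 278.1455552020757, 'cy': 215.72499968670732, 'k1': -0.08265058247837835, 'mount': array([[-2.82455709e-04, -9.49789740e-01, -3.12888751e-01,
         8.09571988e+01],
       [ 9.99999550e-01,  1.52469767e-05, -9.49017830e-04,
         5.40925790e-01],
       [ 9.06138006e-04, -3.12888878e-01,  9.49789308e-01,
        -1.24249207e+02],
       [ 0.00000000e+00,  0.00000000e+00,  0.00000000e+00,
         1.00000000e+00]])}
```

View pics/ws1.png

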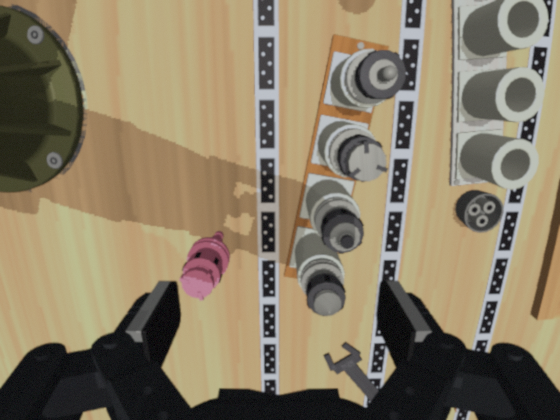

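The wrist view shows the stand's chucks from top to bottom (left to right): finger at (388,70), slotted flat disc (365,158), bearing disc (345,235), and cone or other (325,295). Next I'll put the wrist camera straight above each row's end items and measure the circles there.

```bash
python3 - <<'E'
from h import *; from rig import bot
def shot(n):
    st=bot.read_state(); w=bot.read_camera("wrist"); cv2.imwrite(f"pics/{n}.png",w["image"])
    np.savez(n+".npz",ee_pos=st["ee_pos"],tool_rot=st["tool_rot"],**w); return w
def over(n,x,y,phi):
    off=81*np.array([-np.sin(phi),np.cos(phi)])
    bot.move_to([x-off[0],y-off[1],240],down(phi)); bot.dwell(.15); shot(n)
over("s4",430,-195,-.18);over("s1",472,10,-.18)
over("p1",618,147,.11);over("p4",642,-70,.11)
print(bot.read_state()["clock"])
I=[cv2.imread(f"pics/{n}.png")[:300,120:500] for n in("s1","s4","p1","p4")]
cv2.imwrite("pics/m.png",np.vstack([np.hstack(I[:2]),np.hstack(I[2:])]))
E
```

```text
6.0833
```

View pics/m.png

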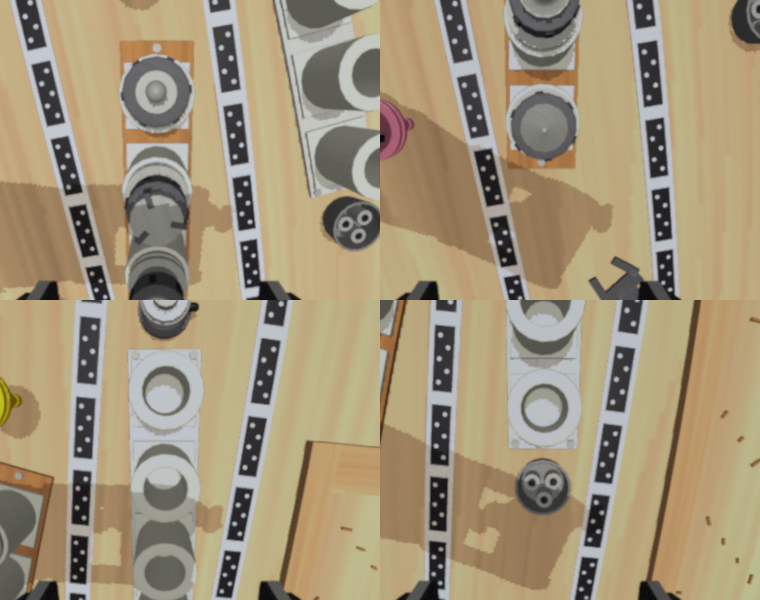

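The montage shows s1, with the finger chuck centred at about (275,92) in full-image pixels, and s4, with the cone chuck at (284,127). It also shows p1, with the first pot at (286,92), and p4, with the last pot at (284,108). All four sit nearly straight below the camera. Now I'll fit circles.

```bash
python3 - <<'E'
from h import *
out=[]
for n,(u,v) in dict(s1=(275,92),s4=(284,127),p1=(286,92),p4=(284,108)).items():
    c=dict(np.load(n+".npz")); st=c; k=4
    x0,y0=u-52,max(v-52,0); g=cv2.cvtColor(c["image"],cv2.COLOR_BGR2GRAY)[y0:v+52,x0:u+52]
    big=cv2.resize(g,None,fx=k,fy=k,interpolation=cv2.INTER_CUBIC); col=cv2.cvtColor(big,cv2.COLOR_GRAY2BGR)
    print(n,c["ee_pos"].round(1))
    for lo,hi in((18,27),(28,34),(34,41)):
        h=cv2.HoughCircles(cv2.GaussianBlur(big,(7,7),0),cv2.HOUGH_GRADIENT_ALT,1,8,param1=150,param2=.5,minRadius=lo*k,maxRadius=hi*k)
        if h is None: print(lo,"none"); continue
        for a,b,r in h.reshape(-1,h.shape[-1])[:3,:3]:
            uv=[(a+.5)/k-.5+x0,(b+.5)/k-.5+y0]; 
            print(lo,np.round(uv,1),round(r/k,1),*[(z,plane(c,uv,z,st)[0,:2].round(1)) for z in(90,106,142)])
            cv2.circle(col,(int(a),int(b)),int(r),(0,0,255),1); cv2.circle(col,(int(a),int(b)),2,(0,255,0),-1)
    out.append(cv2.resize(col,(400,300) if 0 else (300,300)))
cv2.imwrite("pics/h.png",np.vstack([np.hstack(out[:2]),np.hstack(out[2:])]))
E
```

```text
s1 [457.5 -70.9 240. ]
18 [276.1  91.6] 21.3 (90, array([472.2,  16.7])) (106, array([472.2,  16.2])) (142, array([472.3,  15.2]))
28 none
34 [278.6  92.1] 38.0 (90, array([474.,  16.])) (106, array([473.9,  15.6])) (142, array([473.7,  14.6]))
s4 [ 415.9 -273.8  241.2]
18 none
28 [283.1 123.9] 32.3 (90, array([ 431.7, -210.8])) (106, array([ 431.6, -209.8])) (142, array([ 431.4, -207.6]))
34 none
p1 [626.5  65.2 240.7]
18 [284.6  92.6] 19.5 (90, array([622.3, 153.3])) (106, array([622.1, 152.8])) (142, array([621.6, 151.8]))
18 [284.6  92.6] 23.0 (90, array([622.3, 153.3])) (106, array([622.1, 152.8])) (142, array([621.6, 151.8]))
28 [277.9  92.9] 30.7 (90, array([617.3, 152.5])) (106, array([617.4, 152.1])) (142, array([617.5, 151.3]))
34 none
p4 [ 651.1 -148.7  240.2]
18 [283.9 106.9] 23.9 (90, array([647.2, -71.1])) (106, array([646.9, -70.9])) (142, array([646.3, -70.6]))
18 [283.9 106.9] 19.5 (90, array([647.2, -71.1])) (106, array([646.9, -70.9])) (142, array([646.3, -70.6]))
28 none
34 none
```

View pics/h.png

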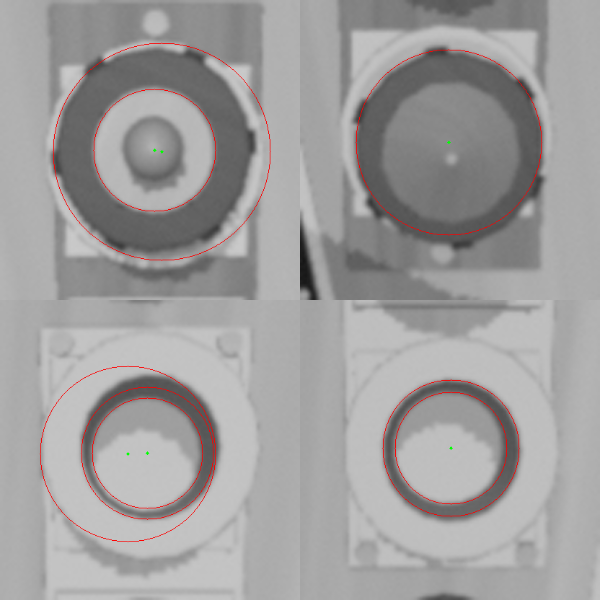

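The ring fits are usable: finger-chuck ring at (276.1,91.6), cone-chuck nut at (283.1,123.9), and pot bores at about (285,91) and (283.9,106.9). I'll also shoot the middle items, which gives each thing a second view for height, and refine with mask and ellipse fits.

```bash
cat > meas.py <<'E'
from h import *
def fits(n,u,v,kind,k=4,half=52):
    c=dict(np.load(n+".npz")); x0,y0=u-half,max(v-half,0)
    im=cv2.GaussianBlur(cv2.resize(c["image"][y0:v+half,x0:u+half],None,fx=k,fy=k,interpolation=cv2.INTER_CUBIC),(5,5),0)
    g=cv2.cvtColor(im,cv2.COLOR_BGR2GRAY); s=cv2.cvtColor(im,cv2.COLOR_BGR2HSV)[...,1]
    m=((g<(150 if kind=="pot" else 135))&(s<70)).astype(np.uint8)
    r=23*k if kind=="pot" else 29*k
    m=cv2.morphologyEx(m,cv2.MORPH_OPEN,cv2.getStructuringElement(cv2.MORPH_ELLIPSE,(9,9) if kind=="nut" else (3,3)))
    best=None
    for q in cv2.findContours(m,cv2.RETR_EXTERNAL,cv2.CHAIN_APPROX_NONE)[0]:
        if len(q)<100: continue
        (a,b),(d1,d2),_=cv2.fitEllipse(cv2.convexHull(q)) if len(cv2.convexHull(q))>5 else ((0,0),(1,9),0)
        e=np.hypot(a-(u-x0)*k,b-(v-y0)*k)+abs((d1+d2)/4-r)
        if best is None or e<best[0]: best=(e,a,b,d1/2/k,d2/2/k,cv2.convexHull(q))
    cv2.drawContours(im,[best[5]],-1,(0,0,255),1); cv2.circle(im,(int(best[1]),int(best[2])),3,(0,255,0),-1)
    return c,np.array([(best[1]+.5)/k-.5+x0,(best[2]+.5)/k-.5+y0]),best[3:5],cv2.resize(im,(200,200))
E
python3 - <<'E'
from meas import *; from rig import bot
def over(n,x,y,phi):
    off=81*np.array([-np.sin(phi),np.cos(phi)])
    bot.move_to([x-off[0],y-off[1],240],down(phi)); bot.dwell(.15)
    st=bot.read_state(); w=bot.read_camera("wrist"); cv2.imwrite(f"pics/{n}.png",w["image"])
    np.savez(n+".npz",ee_pos=st["ee_pos"],tool_rot=st["tool_rot"],**w)
T1,T4=np.array([472.3,15.2]),np.array([431.4,-207.6]);P1,P4=np.array([622.8,154.8]),np.array([647.2,-71.1])
for i in(3,2): over(f"p{i}",*(P1+(P4-P1)*(i-1)/3),.11)
for i in(2,3): over(f"s{i}",*(T1+(T4-T1)*(i-1)/3),-.18)
print(bot.read_state()["clock"])
rows=[]
for t,z,kind in(("p",90,"pot"),("s",142,"nut")):
    L=[]
    for i in(1,2,3,4):
        u,v={"s1":(275,92),"s4":(284,124),"p1":(285,91),"p4":(284,107)}.get(f"{t}{i}",(278,100))
        c,uv,ax,im=fits(f"{t}{i}",u,v,kind); L.append(im); print(t,i,uv.round(1),np.round(ax,1),plane(c,uv,z,c)[0,:2].round(1))
    rows.append(np.hstack(L))
cv2.imwrite("pics/e.png",np.vstack(rows))
E
```

```text
9.0333
p 1 [285.7  90.4] [24.1 25. ] [622.9 155. ]
p 2 [277.7 100.6] [24.  24.8] [631.1  79.5]
p 3 [277.8 101.9] [24.  24.8] [639.2   3.9]
p 4 [284.1 107.7] [23.9 24.6] [647.4 -71.7]
s 1 [275.9  92. ] [34.8 36.5] [472.1  15. ]
s 2 [276.9 104.2] [34.4 36.1] [458.6 -59.6]
s 3 [277.9 105.7] [34.8 36.2] [ 445.  -134.4]
s 4 [283.2 125.3] [33.9 34.6] [ 431.3 -208.4]
```

View pics/e.png

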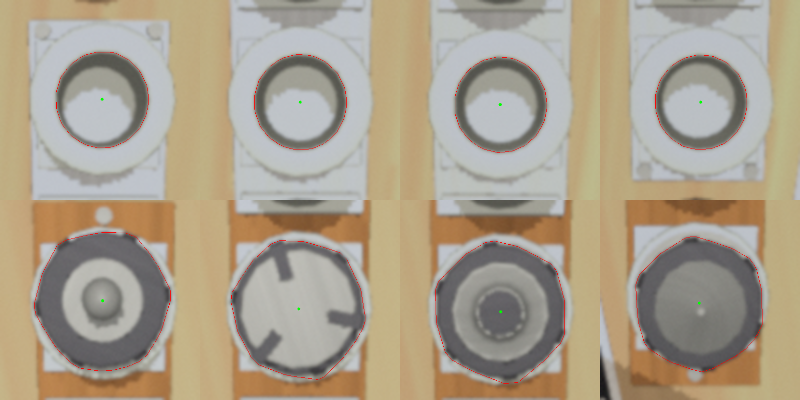

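The bore and nut outlines fit cleanly: the spacing comes out at 228.0 mm (rack) and 227.1 mm (stand), against 228 nominal. Left to right the chucks are finger, flat disc, bearing disc, cone. Next is a two-view height check, then I'll move.

```bash
python3 - <<'E'
from meas import *
def r(n,uv):
    c=dict(np.load(n+".npz")); o,d=ray(c,uv,c if "mount" in c else None); return o,d[0]
for a,b,ua,ub in(("p2","p1",(278,101),(286,187)),("p3","p4",None,None)):
    if ua is None: continue
    _,A,_,_=fits(a,*ua,"pot"); _,B,ax,_=fits(b,*ub,"pot"); print(B.round(1),np.round(ax,1)); p,e=meet([r(a,A),r(b,B)]); print("rim2",p.round(1),np.round(e,1))
# cone tip (tool 4) and finger ball (tool 1), brightest spot near rough pixel in the far view
for a,ua,b,ub in(("s4",(284,125.8),"ws1",(325,297)),("s1",(276,92),"ws1",(389,72))):
    p,e=meet([r(a,ua),r(b,ub)]); print("tip",p.round(1),np.round(e,1))
im=cv2.imread("pics/ws1.png"); cr=lambda u,v:cv2.resize(im[v-25:v+25,u-25:u+25],(400,400),interpolation=cv2.INTER_CUBIC)
cv2.imwrite("pics/t.png",np.hstack([cr(325,297),cr(389,72)]))
E
```

```text
[285.  189.6] [21.7 23. ]
rim2 [631.   79.4  93.6] [0.1 0.1]
tip [ 431.2 -209.3  137.6] [0.7 0.7]
tip [472.1  14.9 160.5] [0.5 0.5]
```

View pics/t.png

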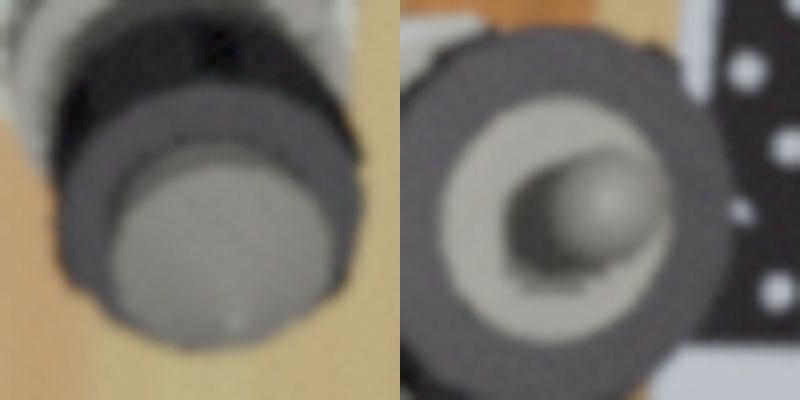

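The left crop shows the cone tip at (237,320), which maps to wrist pixel (329.6,312). The right crop shows the ball at (605,200), which maps to (389.6,72). The ball centre triangulates to z≈160 and the pot rim to z≈94 (text: 90), so the heights agree. Only the steel chucks stand on the stand; the coloured ones are elsewhere. Now the first chuck.

```bash
cat > go.py <<'E'
from h import *; from rig import bot
ys,yr=-.1807,.1077
us=np.array([-np.sin(ys),np.cos(ys)]); ur=np.array([-np.sin(yr),np.cos(yr)])
T=[np.array([472.1,15.])-76*i*us for i in range(4)]
Pm=np.mean([[622.9,155],[631.1,79.5],[639.2,3.9],[647.4,-71.7]],0)
P=[Pm+ur*y for y in(114,38,-38,-114)]
def rep(s):
    st=bot.read_state(); print(s,round(st["clock"],1),st["ee_pos"].round(1),"w",round(st["grip_width"],1),"gf",round(st["grip_force"],1),"F",st["ft_force"].round(1),"M",st["moment"].round(2)); return st
def pick(i):
    bot.move_gripper(85); bot.move_to([*T[i],215],down(ys))
    bot.servo_line([*T[i],134],speed=80); bot.move_gripper(30,grip_force=60); st=rep("grip")
    assert 35<st["grip_width"]<48
    bot.servo_line([*T[i],160],speed=40); bot.servo_line([*T[i],306],speed=150); rep("up")
def carry(i):
    bot.move_to([*P[i],306],down(yr)); bot.servo_line([*P[i],212],speed=120); bot.dwell(.2); rep("above")
    hit=bot.servo_line([*P[i],131.5],speed=35,until_force=12); st=rep(f"down {hit}"); return st["ee_pos"][2]
def release(i):
    bot.move_gripper(75); rep("open"); bot.servo_line([*P[i],215],speed=120)
E
python3 - <<'E'
from go import *
d=dict(np.load("s4.npz")),dict(np.load("ws1.npz"))
R2=[(lambda o,d:(o,d[0]))(*ray(c,u,c)) for c,u in zip(d,((284,125.8),(329.6,312)))]; print("cone tip",meet(R2)[0].round(1))
pick(0); print(carry(0))
E
```

```text
cone tip [ 431.3 -207.1  169.4]
grip 11.8 [472.1  15.  134.5] w 40.4 gf 60.0 F [-3.6  0.1  5.4] M [ 0.03  0.46 -0.02]
up 13.7 [471.8  15.  305. ] w 40.1 gf 61.4 F [-0.2 -0.1 -7.4] M [ 0.02 -0.03  0.03]
above 15.7 [623.1 155.  212.7] w 40.2 gf 61.4 F [ 0.4  1.6 -6.4] M [-0.01  0.02  0.05]
down True 17.7 [622.9 155.  134.6] w 40.2 gf 62.7 F [-1.9 -1.   5.4] M [-0.04  0.12  0.02]
134.5582145202286
```

Contact came at 134.6 mm, the same height as at the grasp, so the first chuck is seated. Continuing with the second and third, with checks.

```bash
python3 - <<'E'
from go import *
release(0)
for i in(1,2):
    pick(i); z=carry(i); assert abs(z-134.3)<2.5; release(i)
bot.move_to([431.3+81*us[0]*-1,-208.4-81*us[1],240],down(ys)); bot.dwell(.2)
st=bot.read_state(); w=bot.read_camera("wrist"); np.savez("s4b.npz",ee_pos=st["ee_pos"],tool_rot=st["tool_rot"],**w)
from meas import fits
c,uv,ax,im=fits("s4b",278,101,"nut"); print(uv,ax,plane(c,uv,142,c),plane(c,uv,106,c))
c=bot.read_camera("scene"); cv2.imwrite("pics/scene2.png",c["image"])
E
```

```text
open 18.1 [622.  154.8 132.5] w 75.2 gf 0.0 F [-0.3  0.4 -0.9] M [0.05 0.01 0.02]
grip 22.0 [458.4 -59.8 134.5] w 40.2 gf 60.0 F [-3.9  0.4  6.6] M [0.1  0.47 0.02]
up 23.9 [458.2 -59.7 305.1] w 40.1 gf 61.2 F [-0.1  0.8 -5.9] M [ 0.03 -0.05  0.  ]
above 25.9 [631.2  79.5 212.7] w 40.4 gf 61.2 F [-0.2  0.6 -5.9] M [0.04 0.06 0.03]
down True 27.9 [631.1  79.4 134.5] w 40.5 gf 62.2 F [-1.8  1.1  5.6] M [ 0.    0.19 -0.  ]
open 28.4 [630.3  79.4 132.8] w 75.1 gf 0.0 F [-0.3 -0.4  0.1] M [-0.02 -0.02  0.06]
grip 32.2 [ 444.8 -134.5  134.5] w 40.5 gf 60.1 F [-2.9  1.5  6.5] M [ 0.19  0.46 -0.01]
up 34.1 [ 444.5 -134.4  305.1] w 40.6 gf 61.1 F [-0.3  0.5 -5.5] M [-0.02  0.04 -0.04]
above 36.2 [639.4   3.9 212.7] w 40.5 gf 61.1 F [-0.8  0.4 -5.3] M [-0.04 -0.   -0.  ]
down True 38.2 [639.2   3.9 134.6] w 40.5 gf 62.0 F [-1.9 -0.1  4.4] M [0.04 0.23 0.04]
open 38.6 [638.5   3.9 132.9] w 74.6 gf 0.0 F [ 0.3  0.6 -1.1] M [ 0.01 -0.03  0.04]
[277.57131195 104.73436737] (34.403690338134766, 36.586647033691406) [[ 431.3211215  -209.26251627  142.        ]] [[ 431.18744802 -209.47355754  106.        ]]
```

View pics/scene2.png

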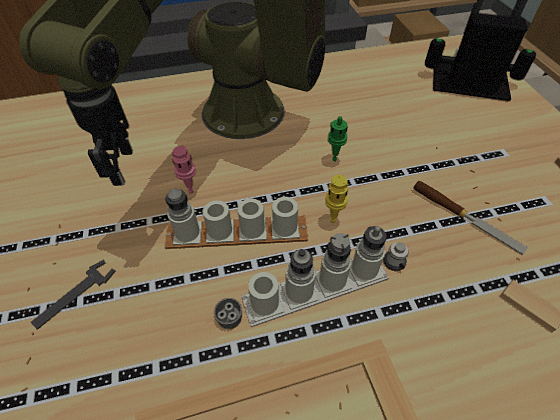

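The picture shows three chucks seated in order from the setter (398,255): finger (373,240), disc (340,247), bearing (302,263). The cone chuck remains at (178,203). Re-measured from straight above it is at (431.2,-209.3), which matches the planned spot.

```bash
python3 - <<'E'
from go import *
pick(3); z=carry(3); assert abs(z-134.3)<2.5; release(3)
bot.move_to([*(P[1]-[150,0]),320],down(yr))
bot.move_to([214,-350,300],down(0)); rep("end")
c=bot.read_camera("scene"); cv2.imwrite("pics/scene3.png",cv2.resize(c["image"][180:340,200:430],None,fx=3,fy=3))
E
```

```text
grip 43.5 [ 431.2 -209.3  134.5] w 40.3 gf 60.2 F [-2.4  0.8  6.8] M [ 0.22  0.5  -0.02]
up 45.4 [ 430.9 -209.1  305. ] w 40.7 gf 61.2 F [-0.   0.5 -4.9] M [-0.01  0.    0.01]
above 47.5 [647.6 -71.7 212.7] w 40.3 gf 61.2 F [-0.4  0.7 -5.8] M [ 0.05 -0.03 -0.03]
down True 49.5 [647.4 -71.7 134.6] w 40.2 gf 62.1 F [-1.2  0.1  5.3] M [ 0.03  0.18 -0.03]
open 50.0 [646.7 -71.5 132.8] w 75.2 gf 0.0 F [-0.5 -0.1 -0.6] M [0.02 0.01 0.03]
end 53.6 [ 214.5 -349.8  300. ] w 75.1 gf 0.0 F [ 0.  -0.   0.6] M [-0.    0.05  0.  ]
```

View pics/scene3.png

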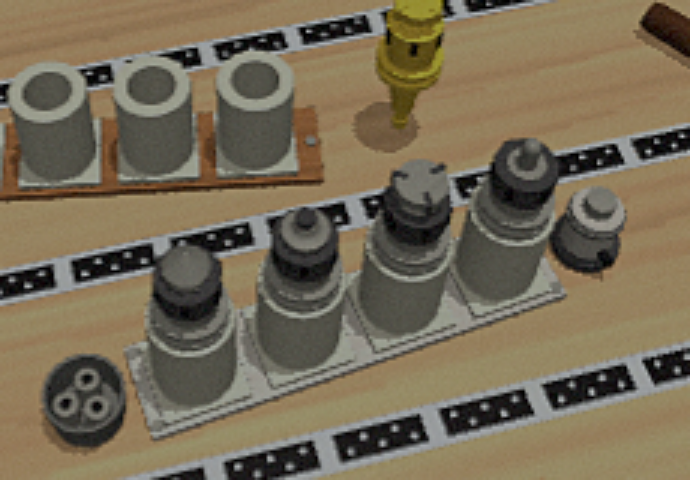

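All four stand upright and seated, from the setter (590,225) outwards: finger (525,170), slotted disc (417,205), bearing (304,240), cone (187,280).

```bash
python3 -c "
from rig import bot
print(bot.finish_job())"
```

```text
the job is handed in; nothing more can be done
None
```

All four chucks are seated upright and released in the rack pots, in stand order from the length setter outwards (finger, flat disc, bearing disc, cone); the job is handed in at about 54 s of the 90 s allowed, and no verdict was returned.

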